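# Load the glass pattern plate under the marking stand's sprung clips

### The job

Pick up the glass pattern plate from the stone slab by its wooden grip, lay it flat on the bed of the marking stand in front of the side guides, steel wedge bar towards the clips, and slide it in gently until both sprung clips have ridden up over the wedge bar and snapped down onto the glass behind it; then let go. The glass chips easily: never press, knock or ram it hard against the stand or its stop, and leave the other things on the bench where they are.

Things in the scene. Friction and masses are not known exactly. Their poses are not given: they have to be found in the camera images.
- plate: loose pattern plate, about 0.2 kg, 110 long (x) by 60 wide (y); origin: centre of its underside, z up. Clear pale glass 6 thick from x=-55 to 33. At its leading end (+x) a steel wedge bar, full width: upright back face at x=33, flat top 11 above the underside from x=33 to 39, then sloping down to 3 high at the front edge x=55
- plate_grip (a point): on the plate: middle of its upright dark wooden grip block, 32 long (plate x) by 14 thick (plate y), pinched across y. This point is at plate x=-30, y=0, 26 above the underside; the block reaches from 6 to 46 above it. Axes as the plate's
- stand: marking stand, fixed: grey block 230 (x) by 100 (y), its flat bed 30 above the origin (centre of underside). The plate slides in towards its +x. Two side guides, 5 high, run from x=20 to 70, 64 apart, a mouth flaring to about 78 at x=-12; nearer than that the bed is bare. Over 30 N in all between plate and stand (bed, guides, clips, stop) while sliding in, or 60 N when setting it down, chips it
- clip_zone (a point): on the stand's bed at x=45, where the clip noses are with the bridge mid-range. The dark steel bridge (14 high) carrying both clips and the stop is clamped up to 12 either way along x, unmeasured. The plate's front edge meets the clips about 1 past the noses; they reach the top at 16 past, snap at 22 to 26 past, and the hard stop is at 28.5 past. Sliding under the clips takes 3 to 10 N
- clip_left (a joint): angle (rad) of the sprung clip 18 to the stand's +y side: a leaf 12 wide hinged on the bridge, with a round steel nose (radius 4) 50 nearer the stand's -x than the hinge. 0: at rest, nose 4 above the bed; about 0.04: nose on the glass; about 0.14: nose on top of the wedge bar. 1 to 2 N at the nose
- clip_right (a joint): the same for the clip at the stand's -y side
- slab: dark stone slab, fixed, 260 (x) by 220 (y) by 30 high, on which the plate lies. Origin: centre of its underside
- jar: bystander on the slab: white plastic jar, 52 across, 46 high; origin at its underside
- slicker: bystander on the slab: dark wooden slicker block 45 by 75 by 28 high; origin at its underside
- spool: bystander: pink spool, 40 across, 60 high, standing; origin at its underside
- tin: bystander: bare metal tin, 60 across, 75 high; origin at its underside
- awl: bystander: awl with wooden handle, 160 long, lying; origin under it
- burnisher: bystander: turned wooden edge burnisher, 36 across, 90 high, standing; origin at its underside
Mind the look-alikes: they are no part of the job. Leave any yellow look-alike of the plate alone.

How it is judged:
By the outcome, as a careful person would: the job done as asked, in the order asked, and still so for the second after the job is handed in, with the robot touching nothing.
It also fails if it takes over 58 s, if anything falls off the work surface, if the arm or the gripper's body presses on something with over 40 N, if the wrist force passes 120 N, or if a joint passes its speed limit or range.

### The arm

A 6-joint arm with a two-finger parallel gripper is mounted at the origin on the work surface. World frame = base frame: x ahead of the robot, y to its left, z up, the work surface at z = 0. Lengths are in m, angles in rad, forces in N, time in s.
With the tool pointing down it reaches from about 0.375 to 0.9 m from the base axis. Payload 3.1 kg.
Tool frame: the origin (TCP) lies on the centre line of the jaws, within the pads' length; the fingertips stand 25 mm ahead of it and the grasp point (between the pads) lies 6 mm ahead of it (manip.tips_ahead is the distance from the TCP to the fingertips, in m); z points along the fingers, y is the direction in which the jaws open and shut (so a half turn about z gives the same grasp; the last joint's range is limited). The gripper opens to 85 mm and grips with 20 to 120 N. Pads are 22 mm wide; open, the fingers measure 114 mm over their backs; the gripper's body (76 mm by 85 mm) begins 54 mm behind the grasp point. The pads swing forward as they close: fully open they stand 13 mm farther back than shut.
Start: joints at [-1.327, 0.527, 1.433, -0, 1.181, -0.178], TCP at [0.256, -0.57, 0.256] pointing down, gripper open.
Joint ranges: [-3.08, 3.08], [-0.75, 2.2], [0.22, 2.44], [-1.43, 4.57], [0, 2.65], [-2.85, 2.85]. Speed limits (rad/s): [2.79, 2.79, 3.14, 3.14, 3.14, 3.14].

### API

Orientations are given as a unit quaternion [x, y, z, w].
In Python, from station import manip gives the robot as it stands.
- The arm moves only by the tool play_rows, never from a script. Its argument "steps" is a list that holds one entry, the list of rows, each a list of 6 numbers: the shift along the tool's x, y, z in m, then the turn, a rotation vector about the tool's x, y, z in degrees. In form: [[[x, y, z, rx, ry, rz], ...]]. A call has 1 to 10 rows; each row shifts and turns the commanded pose from where the row before left it, along the tool's axes as they then stand; what a row does not reach is not made up. A row lasts 1/8 s, in which the tool goes at most 62.5 mm and 10.7 degrees, less where a joint would pass 70% of its speed; a pose out of reach is approached as far as the arm can. A call is refused whole if a number of a shift passes 0.0625 or a number of a turn 10.7, either way. A call with a gripper value outside its range is refused whole. "fingers" is the opening, from 0 (shut) to 1 (fully open), set as the call begins (left out, the last holds). The fingers move at their own pace and stop on an object; "squeeze" is the grip in N (left out, the last holds). Time passes only in rows, so rows that do not move let the fingers close. It gives the time, the measured TCP pose, the force and the opening at its end, in the units of the state.
- manip.sense(): the state, without advancing time (a new reading comes with each control period).
- manip.snapshot(name): name is "scene" or "top" or "wrist"; returns a dict with "img" (384x512x3 uint8, red, green, blue), "K" (3x3 intrinsics, pixels), "world_from_camera" (4x4, takes a point from camera to world coordinates). Camera axes: x right, y down, z forward; pixel columns grow to the right and rows downward; lengths in m; the calibration is good to about 2 mm. The wrist camera is an equidistant fisheye: a pixel r from the principal point sees the ray r / f radians off the axis. A picture is of the moment at which its call begins. There is no depth.
- manip.sign_off(): hands the job in, once; it reports no verdict.
Trained networks look in a picture, given as the dict that the camera call returned (one of the last four; its "shot" number tells which), for a name from the list of things; names that differ only in an ending like _2 or _b are one class to them, and where a whole thing is asked for, a point or a joint stands for the part that bears it (a point fixed in the world has none). Each returns a list of dicts, best first, with "score" (0 to 1); they miss things now and then, are a little off and sometimes report something else, mostly with a low value. They report only what shows in the picture. A call takes as long as a camera call. They do not tell look-alikes from the thing itself.
- manip.regions_of(label, picture): "pixels" (384x512 bool, what is visible of it) and "rect" ([left, top, right, bottom] in pixels, round what is visible of it).
- manip.pinpoint(label, picture): "point" ([column, row] in pixels: a listed point, or the origin of a listed thing).
The state is a dict: "t": time; "q": joint angles; "qd": joint speeds; "tau": joint torques, N m; "tcp_pos": TCP position; "tool_rot": TCP orientation; "force": force on the tool from outside, world axes, zero at the start; "ft_torque": the same for the moment, N m; "finger_gap": opening from 0.0 (shut) to 1.0 (fully open).
Only numpy, scipy, OpenCV 4.12 (cv2) and the standard library are available. Lean on these libraries where they do the work, as an engineer would, in place of code of your own. Each camera call takes 0.05 s, during which the arm holds its last target.

## Working session

There is one attempt and no reset: what is moved stays moved. The work goes in short steps, Python scripts to look and compute and a tool call to move; the robot and the scene stay as the last step left them, time stands still between calls to the robot, and variables do not carry over. Pictures are saved under pics/ and viewed, and the job is handed in when it is done.

Besides the shell and the picture viewer there is one more tool, called after "Call:" as a command line: name --argument value ..., lists and objects as JSON in quotes. play_rows: Moves the arm, as the interface text tells. Its arguments: {"type":"object","properties":{"steps":{"type":"array"},"fingers":{"type":"number"},"squeeze":{"type":"number"}},"required":["steps"]}

```bash
ls; mkdir -p pics
python3 - <<'E'
from station import manip
import cv2,numpy as np
s=manip.sense();print({k:np.round(v,3).tolist() for k,v in s.items()})
for n in ["scene","top"]:
    p=manip.snapshot(n);cv2.imwrite(f"pics/{n}0.png",p["img"][:,:,::-1])
    print(n,p["K"].tolist(),np.round(p["world_from_camera"],4).tolist())
    for l in ["plate","plate_grip","stand","clip_zone","slab","clip_left","clip_right"]:
        print(l,[(np.round(d["point"]).tolist(),round(d["score"],2)) for d in manip.pinpoint(l,p)], [(np.round(d["rect"]).tolist(),round(d["score"],2)) for d in manip.regions_of(l,p)])
E
```

```text
pics
{'t': 0.0, 'q': [-1.328, 0.528, 1.434, 0.0, 1.181, -0.179], 'qd': [0.001, -0.001, 0.002, -0.001, 0.001, 0.0], 'tau': [-0.001, -44.236, -17.802, -0.0, 0.008, -0.0], 'tcp_pos': [0.256, -0.57, 0.255], 'tool_rot': [0.978, 0.209, -0.0, -0.001], 'force': [-0.969, 0.18, 0.33], 'ft_torque': [0.006, -0.016, 0.009], 'finger_gap': 1.0}
scene [[477.33733780760093, 0.0, 260.527599442514], [0.0, 477.33733780760093, 184.5729887461909], [0.0, 0.0, 1.0]] [[-0.086, 0.7776, -0.6228, 1.3459], [0.9963, 0.063, -0.059, 0.0626], [-0.0066, -0.6255, -0.7802, 1.0996], [0.0, 0.0, 0.0, 1.0]]
plate [([282.0, 212.0], 0.88), ([351.0, 192.0], 0.86), ([138.0, 180.0], 0.16)] [([265.0, 190.0, 296.0, 226.0], 0.82), ([335.0, 172.0, 368.0, 210.0], 0.65)]
plate_grip [([285.0, 194.0], 0.93), ([344.0, 178.0], 0.68)] [([331.0, 174.0, 369.0, 210.0], 0.76), ([261.0, 186.0, 294.0, 230.0], 0.73), ([264.0, 262.0, 283.0, 288.0], 0.24)]
stand [([217.0, 204.0], 0.84), ([142.0, 150.0], 0.41)] [([198.0, 163.0, 240.0, 232.0], 0.98)]
clip_zone [([217.0, 203.0], 0.74)] [([199.0, 159.0, 238.0, 236.0], 0.93)]
slab [([361.0, 209.0], 0.83)] [([320.0, 164.0, 413.0, 245.0], 0.74)]Traceback (most recent call last):
  File "<stdin>", line 8, in <module>
ValueError: it knows: awl, burnisher, clip_zone, jar, plate, plate_grip, slab, slicker, spool, stand, tin
```

Run:
```python
from station import manip
import cv2,numpy as np
p=manip.snapshot("top");cv2.imwrite("pics/top0.png",p["img"][:,:,::-1])
print(p["K"].tolist(),np.round(p["world_from_camera"],4).tolist())
for l in ["plate","plate_grip","stand","clip_zone","slab"]:
        print(l,[(np.round(d["point"]).tolist(),round(d["score"],2)) for d in manip.pinpoint(l,p)], [(np.round(d["rect"]).tolist(),round(d["score"],2)) for d in manip.regions_of(l,p)])
```

```text
[[417.42232456621537, 0.0, 247.31891179518743], [0.0, 417.42232456621537, 192.79300427562788], [0.0, 0.0, 1.0]] [[-0.0015, -0.9929, 0.1192, 0.4285], [-0.9998, -0.0007, -0.0183, -0.0198], [0.0183, -0.1193, -0.9927, 1.2422], [0.0, 0.0, 0.0, 1.0]]
plate [([152.0, 220.0], 0.92), ([219.0, 204.0], 0.83)] [([135.0, 198.0, 167.0, 236.0], 0.84), ([204.0, 183.0, 237.0, 221.0], 0.78)]
plate_grip [([157.0, 228.0], 0.67), ([213.0, 210.0], 0.6), ([108.0, 181.0], 0.57)] [([136.0, 199.0, 169.0, 236.0], 0.86), ([202.0, 182.0, 233.0, 220.0], 0.72)]
stand [([274.0, 207.0], 0.63), ([154.0, 231.0], 0.61)] [([98.0, 163.0, 181.0, 261.0], 0.75), ([255.0, 164.0, 301.0, 251.0], 0.74)]
clip_zone [([276.0, 193.0], 0.65)] [([255.0, 169.0, 300.0, 247.0], 0.84)]
slab [([139.0, 210.0], 0.78), ([155.0, 227.0], 0.48)] [([99.0, 165.0, 181.0, 262.0], 0.59)]
```

View pics/scene0.png

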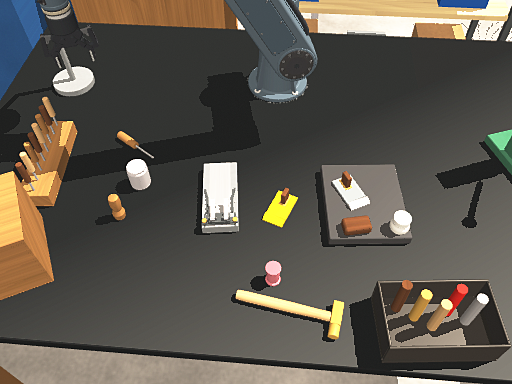

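Run:
```python
import cv2
a=cv2.imread("pics/scene0.png");cv2.imwrite("pics/scene0c.png",cv2.resize(a[140:270,170:430],None,fx=3,fy=3,interpolation=cv2.INTER_CUBIC))
```

```text
(no output)
```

View pics/top0.png

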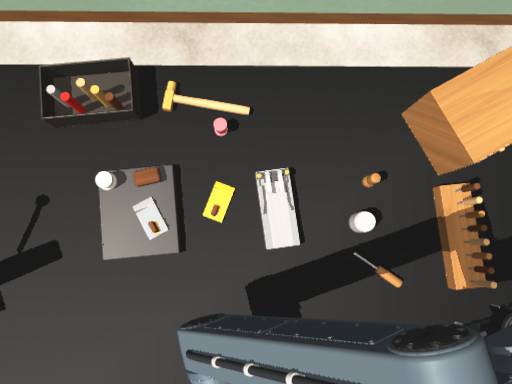

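View pics/scene0c.png

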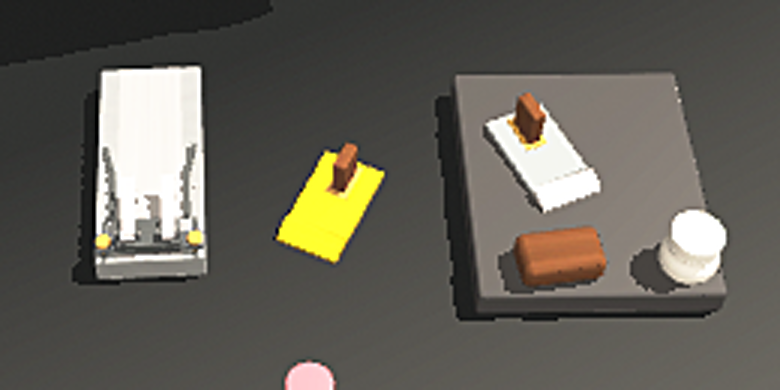

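The scene has two candidates:
- **Pale glass plate on the slab:** scene (350,190), top (151,218).
- **Yellow look-alike on the bench:** scene (282,207), top (219,203).

I choose the pale one on the slab; the 3x crop confirms the dark grip and the wedge bar at its far end. Next I measure.

```bash
cat > h.py <<'E'
import numpy as np,cv2
from scipy.spatial.transform import Rotation as R
def ray(p,uv,fish=False):
    K=np.array(p["K"]);T=np.array(p["world_from_camera"])
    x=(uv[0]-K[0,2])/K[0,0];y=(uv[1]-K[1,2])/K[1,1]
    if fish:
        r=np.hypot(x,y);d=np.array([x/r*np.sin(r),y/r*np.sin(r),np.cos(r)]) if r>0 else np.array([0,0,1.])
    else: d=np.array([x,y,1.])
    return T[:3,3],T[:3,:3]@d
def hit(p,uv,z,fish=False):
    o,d=ray(p,uv,fish);return o+d*(z-o[2])/d[2]
def proj(p,X,fish=False):
    K=np.array(p["K"]);T=np.array(p["world_from_camera"])
    c=(np.asarray(X)-T[:3,3])@T[:3,:3]
    if fish:
        r=np.hypot(c[...,0],c[...,1]);t=np.arctan2(r,c[...,2]);a=c[...,:2]/r[...,None]*t[...,None]
    else: a=c[...,:2]/c[...,2:]
    return a*np.array([K[0,0],K[1,1]])+K[:2,2]
E
python3 - <<'E'
from station import manip
from h import *
t=manip.snapshot("top");s=manip.snapshot("scene")
for n,p,l in (("top",t,[(151,218)]),("scene",s,[(350,190)])):
    for d in manip.regions_of("plate",p):
        m=d["pixels"].astype(np.uint8);r=cv2.minAreaRect(np.argwhere(m)[:,::-1].astype(np.float32))
        print(n,"plate",np.round(hit(p,r[0],.036),3),r)
    for d in manip.pinpoint("plate_grip",p): print(n,"grip",d["point"],np.round(hit(p,d["point"],.056),3))
    for d in manip.regions_of("stand",p)[:2]:
        m=d["pixels"].astype(np.uint8);r=cv2.minAreaRect(np.argwhere(m)[:,::-1].astype(np.float32))
        print(n,"stand",[np.round(hit(p,c,.03),3)[:2].tolist() for c in cv2.boxPoints(r)])
E
python3 - <<'E'
import cv2
a=cv2.imread("pics/top0.png")
cv2.imwrite("pics/top0c.png",cv2.resize(a[150:270,90:310],None,fx=3.6,fy=3.6,interpolation=cv2.INTER_CUBIC))
E
```

```text
top plate [0.503 0.237 0.036] ((150.27069091796875, 217.07960510253906), (38.5475959777832, 22.107006072998047), 61.38954162597656)
top plate [0.55  0.04  0.036] ((219.09820556640625, 200.9265594482422), (21.07723045349121, 37.4005126953125), 22.2490234375)
top grip [214.4, 210.0] [0.522 0.052 0.056]
top grip [157.2, 227.8] [0.471 0.213 0.056]
top stand [[0.638, -0.061], [0.654, -0.167], [0.424, -0.198], [0.409, -0.094]]
scene plate [0.502 0.236 0.036] ((349.9591064453125, 191.6025848388672), (39.99885177612305, 20.56759262084961), 52.69605255126953)
scene plate [0.571 0.043 0.036] ((280.3307800292969, 207.04615783691406), (20.71379852294922, 38.69883346557617), 29.744882583618164)
scene plate [0.775 0.035 0.036] ((272.0, 273.0), (24.0, 14.0), 90.0)
scene grip [344.5, 179.8] [0.476 0.218 0.056]
scene grip [282.6, 196.2] [0.549 0.048 0.056]
scene stand [[0.42, -0.203], [0.411, -0.093], [0.661, -0.064], [0.669, -0.162]]
```

View pics/top0c.png

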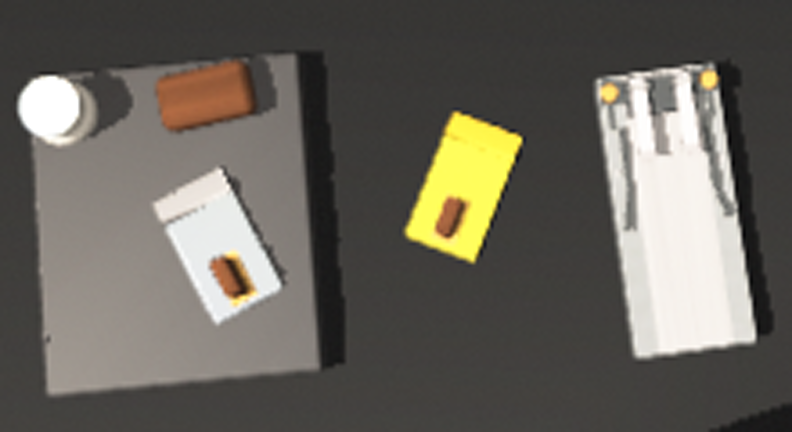

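Call:
play_rows --steps '[[[0.046,-0.038,-0.006,0,0,0],[0.046,-0.038,-0.006,0,0,0],[0.046,-0.038,-0.006,0,0,0],[0.046,-0.038,-0.006,0,0,0],[0.046,-0.038,-0.006,0,0,0],[0.046,-0.038,-0.006,0,0,0],[0.046,-0.038,-0.006,0,0,0],[0.046,-0.038,-0.006,0,0,0],[0,0,0,0,0,8],[0,0,0,0,0,8]]]' --fingers 1 --squeeze 40

```text
t: 2.75
tcp_pos: [0.4676, -0.1409, 0.3046]
tool_rot: [0.998, 0.07, 0.0, 0.0]
force: [-0.8, -0.3, 0.5]
finger_gap: 1.003
```

Run:
```python
from station import manip
from h import *
w=manip.snapshot("wrist");cv2.imwrite("pics/w1.png",w["img"][:,:,::-1])
np.savez("w1.npz",**w)
print(w["K"],np.round(w["world_from_camera"],3))
s=manip.sense();print(s["tcp_pos"],R.from_quat(s["tool_rot"]).as_matrix().round(3))
for l in ["stand","clip_zone","plate","plate_grip"]:
  print(l,[(d["rect"],d["score"]) for d in manip.regions_of(l,w)],[(d["point"],round(d["score"],2),np.round(hit(w,d["point"],.03,True),3).tolist()) for d in manip.pinpoint(l,w)])
```

```text
[[297.31863964   0.         252.81314296]
 [  0.         297.31863964 196.32039167]
 [  0.           0.           1.        ]] [[ 0.14  -0.956 -0.259  0.532]
 [-0.99  -0.136 -0.035 -0.131]
 [-0.001  0.261 -0.965  0.422]
 [ 0.     0.     0.     1.   ]]
[ 0.46748169 -0.14137742  0.30455886] [[ 0.991  0.136  0.   ]
 [ 0.136 -0.991 -0.   ]
 [ 0.     0.    -1.   ]]
stand [([212.3, 33.9, 291.6, 205.3], 0.86)] [([248.8, 117.6], 0.75, [0.532, -0.125, 0.03])]
clip_zone [([212.8, 32.3, 290.1, 205.1], 0.83)] [([254.3, 85.3], 0.83, [0.575, -0.126, 0.03])]
plate [([104.3, 52.1, 173.6, 132.8], 0.72), ([6.8, 29.2, 40.0, 66.4], 0.64), ([255.5, 34.2, 272.6, 91.2], 0.58), ([5.5, 84.9, 46.4, 161.2], 0.57)] [([135.9, 94.5], 0.76, [0.547, 0.033, 0.03]), ([27.1, 119.8], 0.69, [0.503, 0.234, 0.03])]
plate_grip [([106.9, 54.3, 170.1, 136.0], 0.65), ([6.8, 83.7, 42.8, 158.2], 0.64)] [([21.3, 140.4], 0.63, [0.468, 0.248, 0.03])]
```

View pics/w1.png

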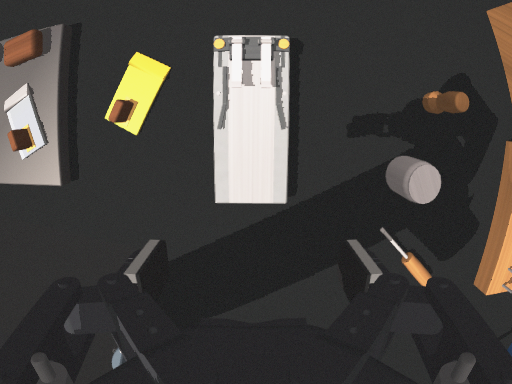

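Run:
```python
import cv2
a=cv2.imread("pics/w1.png")
cv2.imwrite("pics/w1c.png",cv2.resize(a[25:125,190:310],None,fx=6,fy=6,interpolation=cv2.INTER_CUBIC))
cv2.imwrite("pics/w1d.png",cv2.resize(a[110:220,190:310],None,fx=5,fy=5,interpolation=cv2.INTER_CUBIC))
```

```text
(no output)
```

View pics/w1c.png

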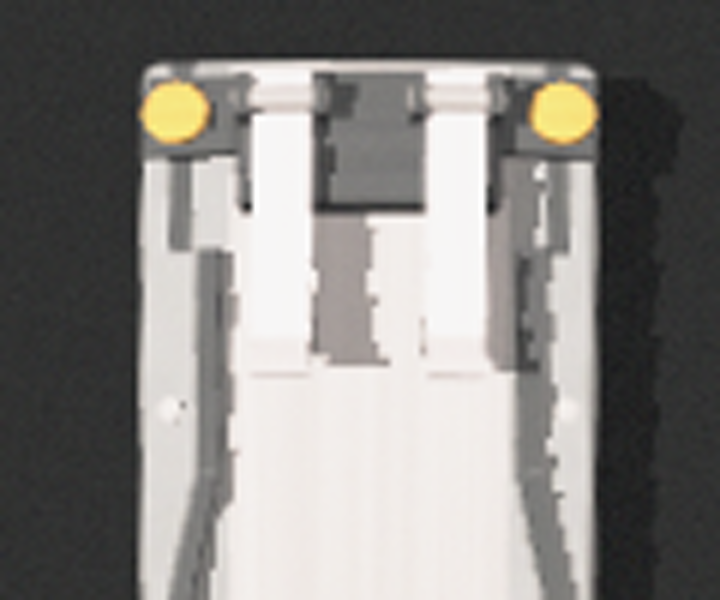

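View pics/w1d.png

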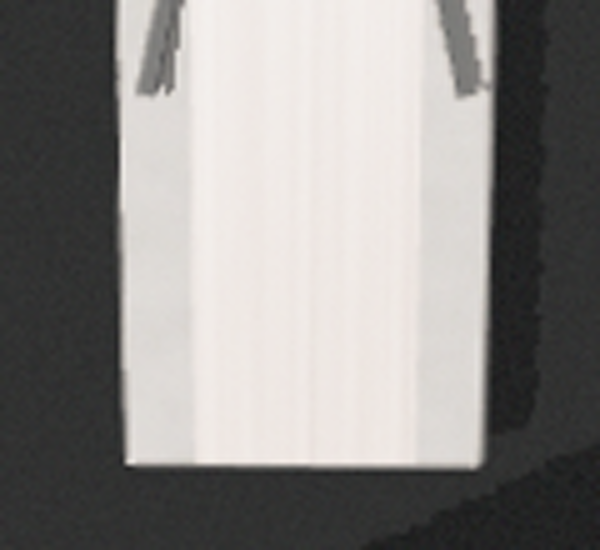

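Run:
```python
from h import *
from scipy.optimize import least_squares
w=dict(np.load("w1.npz"))
uv=np.array([(215.2,203.2),(286.4,203.4),(213.7,35.2),(289.7,35.4)])
loc=np.array([(-.115,.05),(-.115,-.05),(.115,.05),(.115,-.05)])
def f(p):
    c,s=np.cos(p[2]),np.sin(p[2]);X=np.c_[loc@np.array([[c,s],[-s,c]])+p[:2],np.full(4,.03)]
    return (proj(w,X,True)-uv).ravel()
r=least_squares(f,[.53,-.13,.13]);print(r.x,np.degrees(r.x[2]),r.fun.round(2))
p=r.x;c,s=np.cos(p[2]),np.sin(p[2])
def L(uv,z):
    d=hit(w,uv,z,True)[:2]-p[:2];return (np.array([[c,s],[-s,c]])@d*1000).round(1)
C=lambda x,y:(190+x/6,25+y/6)
for n,q,z in [("noseL",C(281,375),.034),("noseL mid",C(281,375),.038),("noseL top",C(281,340),.042),("noseR",C(457,375),.038),("bridge near edge",C(370,210),.044),("guide bend L",C(205,470),.035),("guideLtop",C(215,250),.035),("gR",C(535,470),.035),("guide end R",C(535,260),.035)]: print(n,L(q,z))
print("mouth",L((190+150/5,110+95/5),.035),L((190+465/5,110+95/5),.035))
```

```text
[ 0.53009873 -0.12837021  0.13514168] 7.743047784826414 [-0.51  0.24  0.56  0.45 -0.1  -0.35  0.05 -0.3 ]
noseL [41.4 18.6]
noseL mid [40.9 18.4]
noseL top [48.1 18.2]
noseR [ 41.1 -18.9]
bridge near edge [76.1 -0.3]
guide bend L [20.6 34.8]
guideLtop [69.2 32.9]
gR [ 21.  -35.9]
guide end R [ 67.3 -35.6]
mouth [-12.9  40.4] [-12.5 -41.4]
```

Call:
play_rows --steps '[[[0.0063,-0.0565,0.009,0,0,0],[0.0063,-0.0565,0.009,0,0,0],[0.0063,-0.0565,0.009,0,0,0],[0.0063,-0.0565,0.009,0,0,0],[0.0063,-0.0565,0.009,0,0,0],[0.0063,-0.0565,0.009,0,0,0],[0,0,0,0,0,-10.5],[0,0,0,0,0,-10.5],[0,0,0,0,0,0]]]'

```text
t: 4.32
tcp_pos: [0.4565, 0.1989, 0.2502]
tool_rot: [0.968, 0.251, -0.0, -0.0]
force: [-0.5, -0.2, 0.9]
finger_gap: 1.001
```

Run:
```python
from station import manip
from h import *
w=manip.snapshot("wrist");cv2.imwrite("pics/w2.png",w["img"][:,:,::-1])
np.savez("w2.npz",**w)
s=manip.sense();print(s["tcp_pos"],R.from_quat(s["tool_rot"]).as_matrix().round(3))
for l in ["plate","plate_grip"]:
  print(l,[(d["rect"],d["score"]) for d in manip.regions_of(l,w)],[(d["point"],round(d["score"],2),np.round(hit(w,d["point"],.056,True),3).tolist()) for d in manip.pinpoint(l,w)])
```

```text
[0.45655137 0.19867991 0.2503065 ] [[ 0.875  0.485  0.   ]
 [ 0.485 -0.875  0.   ]
 [ 0.    -0.    -1.   ]]
plate [([347.4, 127.8, 427.8, 204.5], 0.8)] [([385.3, 170.2], 0.77, [0.54, 0.075, 0.056]), ([243.4, 122.4], 0.6, [0.504, 0.239, 0.056]), ([477.2, 214.5], 0.47, [0.567, -0.092, 0.056])]
plate_grip [([214.9, 75.5, 270.7, 174.9], 0.95), ([348.4, 126.7, 427.4, 207.9], 0.9)] [([380.7, 185.1], 0.7, [0.522, 0.07, 0.056]), ([241.1, 150.2], 0.65, [0.477, 0.227, 0.056]), ([479.4, 216.3], 0.24, [0.568, -0.099, 0.056])]
```

View pics/w2.png

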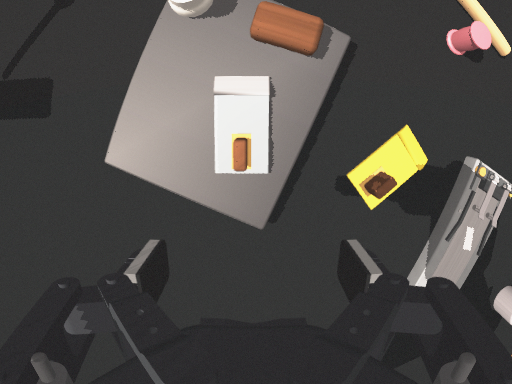

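Run:
```python
import cv2
a=cv2.imread("pics/w2.png")
cv2.imwrite("pics/w2c.png",cv2.resize(a[70:180,200:285],None,fx=5,fy=5,interpolation=cv2.INTER_CUBIC))
```

```text
(no output)
```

View pics/w2c.png

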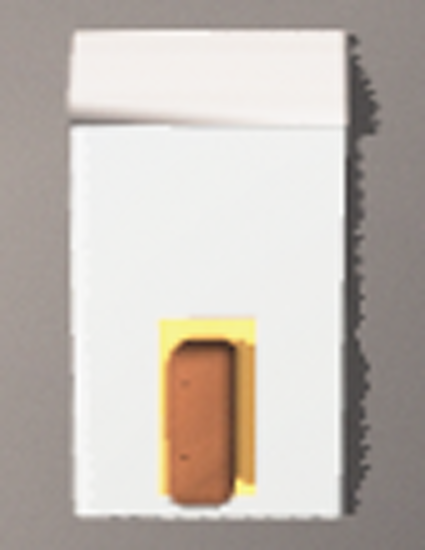

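Run:
```python
from h import *
from scipy.optimize import least_squares
w=dict(np.load("w2.npz"))
C=lambda x,y:(200+x/5-.4,70+y/5-.4)
uv=np.array([C(76,516),C(342,516),C(75,31),C(346,31)])
loc=np.array([(-.055,.03),(-.055,-.03),(.055,.03),(.055,-.03)]);z=np.array([.036,.036,.033,.033])
def f(p):
    c,s=np.cos(p[2]),np.sin(p[2]);X=np.c_[loc@np.array([[c,s],[-s,c]])+p[:2],z]
    return (proj(w,X,True)-uv).ravel()
r=least_squares(f,[.5,.237,.5]);p=r.x;print(p,np.degrees(p[2]),r.fun.round(2))
c,s=np.cos(p[2]),np.sin(p[2])
g=p[:2]-.03*np.array([c,s]);print("grip",g)
for zz,x in ((.076,-.014),(.076,-.046)):
  for y in (.007,-.007):
    u=proj(w,np.array([p[0]+c*x-s*y,p[1]+s*x+c*y,zz])[None],True)[0];print("griptop",((u-[200,70]+.4)*5).round())
s_=np.array([.4565,.1988]);d=g-s_
yt=np.radians(29);X=np.array([.875,.485]);Y=np.array([.485,-.875]);print("tool dxy mm",d@X*1000,d@Y*1000)
```

```text
[0.50075999 0.24008628 0.50144455] 28.730656111093765 [ 0.27 -0.15 -0.27  0.06  0.11  0.16 -0.1  -0.08]
grip [0.47445332 0.2256655 ]
griptop [165. 348.]
griptop [236. 348.]
griptop [166. 508.]
griptop [236. 508.]
tool dxy mm 28.738919616285713 -14.7999521657479
```

Call:
play_rows --steps '[[[0.0143,-0.0074,0.03,0,0,0.3],[0.0143,-0.0074,0.03,0,0,0],[0,0,0.03,0,0,0],[0,0,0.03,0,0,0],[0,0,0.02,0,0,0],[0,0,0.02,0,0,0],[0,0,0.015,0,0,0],[0,0,0.008,0,0,0],[0,0,0,0,0,0]]]' --fingers 0.6

```text
t: 5.7
tcp_pos: [0.4742, 0.2255, 0.067]
tool_rot: [0.968, 0.249, -0.0, -0.0]
force: [-0.4, 0.0, 0.3]
finger_gap: 0.601
```

Run:
```python
from station import manip
from h import *
w=manip.snapshot("wrist");cv2.imwrite("pics/w3.png",w["img"][:,:,::-1])
s=manip.sense();print(s["tcp_pos"],s["force"])
```

```text
[0.47448036 0.22558604 0.06747143] [ 0.87850868  0.2377628  -0.31255354]
```

View pics/w3.png

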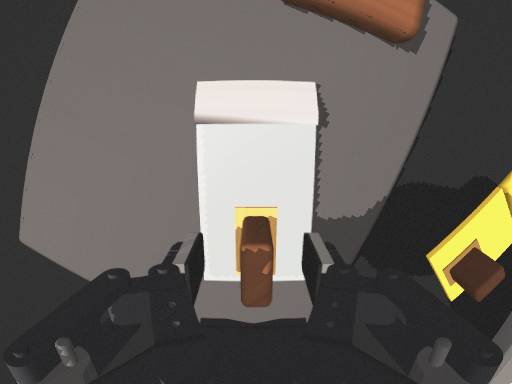

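The grip sits centred at (257,260) between the pads at (190,265) and (318,265). Closing now.

Call:
play_rows --steps '[[[0,0,0,0,0,0],[0,0,0,0,0,0],[0,0,0,0,0,0],[0,0,0,0,0,0],[0,0,0,0,0,0],[0,0,0,0,0,0]]]' --fingers 0 --squeeze 60

```text
t: 6.5
tcp_pos: [0.4748, 0.2256, 0.0681]
tool_rot: [0.968, 0.249, 0.001, 0.0]
force: [-0.1, -0.8, 5.7]
finger_gap: 0.157
```

Call:
play_rows --steps '[[[0,0,-0.01,0,0,0],[0,0,-0.03,0,0,0],[0,0,-0.03,0,0,0],[0,0,-0.03,0,0,0],[0,0,-0.03,0,0,0],[0,0,0,0,0,0]]]'

```text
t: 7.25
tcp_pos: [0.4752, 0.226, 0.1992]
tool_rot: [0.968, 0.249, 0.002, 0.0]
force: [-0.5, 0.1, -3.4]
finger_gap: 0.154
```

Run:
```python
from station import manip
from h import *
w=manip.snapshot("wrist");cv2.imwrite("pics/w4.png",w["img"][:,:,::-1]);np.savez("w4.npz",**w)
a=w["img"][:,:,::-1]
cv2.imwrite("pics/w4c.png",cv2.resize(a[60:320,170:345],None,fx=2.3,fy=2.3,interpolation=cv2.INTER_CUBIC))
s=manip.sense();print(s["tcp_pos"],s["force"],s["finger_gap"]);np.savez("s4.npz",p=s["tcp_pos"],q=s["tool_rot"])
```

```text
[0.47408723 0.22563288 0.19764284] [-0.37285167  0.06673077 -2.18730298] 0.15455405799928149
```

View pics/w4c.png

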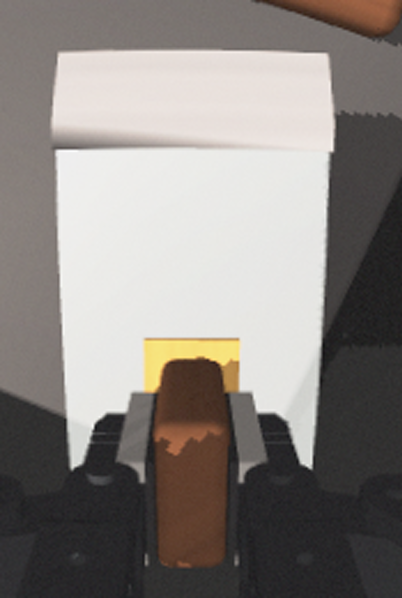

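```bash
cat > fit.py <<'E'
from h import *
from scipy.optimize import least_squares
def fitplate(w,pos,q,pts,prior_sig=(2e-3,2e-3,1.5e-3,.02,.05,.03)):
    T=np.eye(4);T[:3,:3]=R.from_quat(q).as_matrix();T[:3,3]=pos
    loc=np.array([p[0] for p in pts])/1000;uv=np.array([p[1] for p in pts])
    # plate in tool frame nominal: tool x=plate x, y=-, z=-
    def X(v):
        Rp=R.from_euler('xyz',[v[5],v[4],v[3]]).as_matrix() # plate rot in an up-frame: roll,pitch,yaw
        A=(loc+[.03,0,-.026])@Rp.T+v[:3]   # about grip point
        B=A*np.array([1,-1,-1])+np.array([0,0,0.006])
        return B@T[:3,:3].T+T[:3,3]
    def f(v): return np.r_[(proj(w,X(v),True)-uv).ravel()/.5,np.array(v)/prior_sig]
    r=least_squares(f,np.zeros(6)); return r.x,r.fun[:2*len(pts)]*.5
E
python3 - <<'E'
from fit import *
w=dict(np.load("w4.npz"));s=np.load("s4.npz")
C=lambda x,y:(170+x/2.3-.3,60+y/2.3-.3)
pts=[((55,30,3),C(58,52)),((55,-30,3),C(328,54)),((33,30,6),C(56,150)),((33,-30,6),C(330,152))]
for sig in ((2e-3,2e-3,1.5e-3,.02,.05,.03),(5e-3,5e-3,5e-3,.1,.2,.1)):
  v,r=fitplate(w,s["p"],s["q"],pts,sig);print((v[:3]*1000).round(2),np.degrees(v[3:]).round(2),r.round(2))
E
```

```text
[ 1.49  0.77 -1.23] [-0.3   1.78  0.63] [-0.03  0.24  0.2   0.22 -0.28 -0.09  0.15 -0.3 ]
[ 1.03  0.61 -2.91] [-0.32  0.64  1.02] [-0.04  0.11  0.18  0.21 -0.1  -0.05 -0.02 -0.25]
```

```bash
sed -i 's/np.array(v)\/prior_sig/(np.array(v)-[0,0,-.0058,0,0,0])\/prior_sig/' fit.py
python3 - <<'E'
from fit import *
w=dict(np.load("w4.npz"));s=np.load("s4.npz")
C=lambda x,y:(170+x/2.3-.3,60+y/2.3-.3)
pts=[((55,30,3),C(58,52)),((55,-30,3),C(328,54)),((33,30,6),C(56,150)),((33,-30,6),C(330,152))]
for sig in ((2e-3,2e-3,1.5e-3,.02,.05,.03),(2e-3,2e-3,.7e-3,.1,.2,.02)):
  v,r=fitplate(w,s["p"],s["q"],pts,sig);print((v[:3]*1000).round(2),np.degrees(v[3:]).round(2),r.round(2))
E
```

```text
[ 0.38  0.87 -5.38] [-0.32 -1.11  0.5 ] [-0.06  0.1   0.27  0.04  0.08  0.04 -0.25 -0.17]
[ 0.28  1.   -5.74] [-0.34 -1.39  0.27] [-0.07  0.09  0.31  0.02  0.09  0.03 -0.29 -0.14]
```

Call:
play_rows --steps '[[[0,0,0,0,0,10.4],[0,0,0,0,0,10.4],[-0.0136,0.0511,0,0,0,0],[-0.0136,0.0511,0,0,0,0],[-0.0136,0.0511,0,0,0,0],[-0.0136,0.0511,0,0,0,0],[-0.0136,0.0511,0,0,0,0],[-0.0136,0.0511,0.02,0,0,0],[-0.0136,0.0511,0.02,0,0,0],[0,0,0.03,0,0,0]]]'

```text
t: 8.55
tcp_pos: [0.4306, -0.1461, 0.1259]
tool_rot: [0.998, 0.067, 0.001, 0.001]
force: [-0.2, 0.8, -2.6]
finger_gap: 0.156
```

Call:
play_rows --steps '[[[0,0,0,0,0,0],[0,0,0,0,0,0]]]'

```text
t: 8.8
tcp_pos: [0.4297, -0.1411, 0.127]
tool_rot: [0.997, 0.071, -0.001, -0.001]
force: [-0.7, -1.1, -2.2]
finger_gap: 0.153
```

Run:
```python
from station import manip
from h import *
w=manip.snapshot("wrist");cv2.imwrite("pics/w5.png",w["img"][:,:,::-1]);np.savez("w5.npz",**w)
a=w["img"][:,:,::-1]
cv2.imwrite("pics/w5c.png",cv2.resize(a[0:200,170:345],None,fx=3,fy=3,interpolation=cv2.INTER_CUBIC))
s=manip.sense();print(s["tcp_pos"],s["tool_rot"],s["force"],s["finger_gap"]);np.savez("s5.npz",p=s["tcp_pos"],q=s["tool_rot"])
```

```text
[ 0.43026512 -0.14123947  0.12755094] [ 9.97476916e-01  7.09915268e-02 -4.45285360e-05 -6.09514742e-05] [ 0.0395663  -0.34513438 -3.15636833] 0.15826393758977705
```

View pics/w5.png

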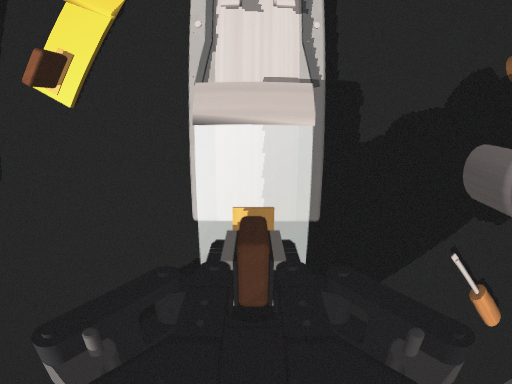

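View pics/w5c.png

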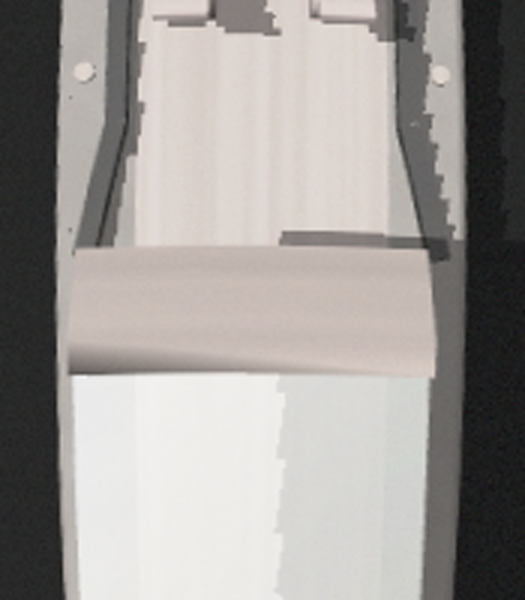

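Run:
```python
from fit import *
w=dict(np.load("w5.npz"));s=np.load("s5.npz")
C=lambda x,y:(170+x/3-.33,0+y/3-.33)
pts=[((55,30,3),C(74,247)),((55,-30,3),C(432,250)),((33,30,6),C(71,374)),((33,-30,6),C(432,377))]
v,r=fitplate(w,s["p"],s["q"],pts,(2e-3,2e-3,.7e-3,.1,.2,.02));print((v[:3]*1000).round(2),np.degrees(v[3:]).round(2),r.round(2))
print("tool yaw",np.degrees(2*np.arctan2(s["q"][1],s["q"][0])))
p=[0.5301,-.12837,.13514];c,sn=np.cos(p[2]),np.sin(p[2])
def L(uv,z):
    d=hit(w,uv,z,True)[:2]-p[:2];return (np.array([[c,sn],[-sn,c]])@d*1000).round(1)
for n,q,z in [("bolts",C(84,71),.032),("",C(441,75),.032),("edge",C(57,150),.03),("",C(59,350),.03),("",C(466,50),.03),("",C(464,300),.03),("",C(458,500),.03),("",C(67,520),.03),("corner",(197-.3,220),.03),("c",(319,219),.03),("nose",C(182,25),.036),("nose",C(345,22),.036),("guideL",C(124,122),.035),("guideR",C(399,122),.035)]: print(n,L(q,z))
# plate ref points in stand frame
d=s["p"][:2]-np.array(p[:2]);print("tcp in stand",np.array([[c,sn],[-sn,c]])@d*1000)
```

```text
[-1.64  1.52 -5.65] [-0.49 -0.69  0.13] [ 0.12 -0.3  -0.26 -0.29  0.21  0.27 -0.02  0.25]
tool yaw 8.141878454057775
bolts [35.1 42.9]
 [ 35.  -42.8]
edge [15.4 49.5]
 [-34.4  48.8]
 [ 43.1 -49.7]
 [-21.3 -48.9]
 [-70.7 -49.1]
 [-76.5  47.8]
corner [-113.5   45.9]
c [-112.1  -49.2]
nose [44.8 19.1]
nose [ 46.1 -19.2]
guideL [20.3 32.4]
guideR [ 21.  -31.9]
tcp in stand [-100.6585238    0.6985198]
```

Call:
play_rows --steps '[[[0,0.002,0.015,0,0,0],[0,0,0.015,0,0,0],[0,0,0.01,0,0,0],[0,0,0.008,0,0,0],[0,0,0,0,0,0]]]'

```text
t: 9.48
tcp_pos: [0.4305, -0.1436, 0.0792]
tool_rot: [0.998, 0.071, -0.0, -0.0]
force: [-0.6, -0.0, -2.1]
finger_gap: 0.154
```

Run:
```python
from station import manip
from h import *
w=manip.snapshot("wrist");cv2.imwrite("pics/w6.png",w["img"][:,:,::-1]);np.savez("w6.npz",**w)
a=w["img"][:,:,::-1]
cv2.imwrite("pics/w6c.png",cv2.resize(a[0:200,170:345],None,fx=3,fy=3,interpolation=cv2.INTER_CUBIC))
s=manip.sense();print(s["tcp_pos"],s["tool_rot"],s["force"],s["finger_gap"]);np.savez("s6.npz",p=s["tcp_pos"],q=s["tool_rot"])
```

```text
[ 0.43060027 -0.14380292  0.07938735] [ 9.97513281e-01  7.04787517e-02  1.40506542e-05 -3.46811200e-06] [ 0.44870478 -0.89586029 -2.305994  ] 0.15655474699257632
```

View pics/w6c.png

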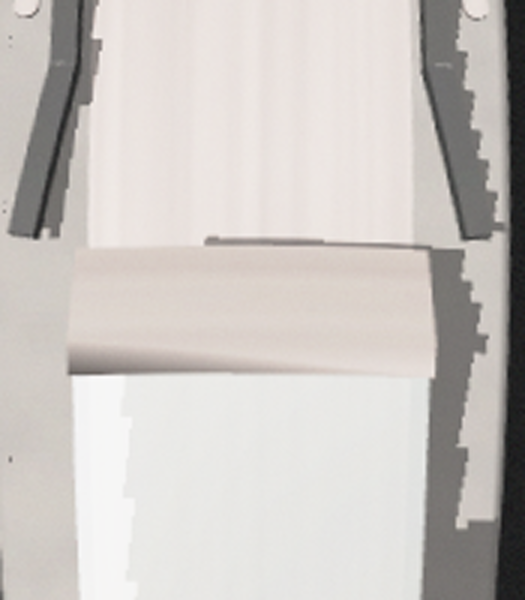

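Call:
play_rows --steps '[[[0,0,0.004,0,0,0],[0,0,0.004,0,0,0],[0,0,0.001,0,0,0],[0,0,0,0,0,0]]]'

```text
t: 10.02
tcp_pos: [0.4304, -0.144, 0.0702]
tool_rot: [0.998, 0.07, -0.0, -0.0]
force: [-0.7, -0.3, -3.1]
finger_gap: 0.158
```

Call:
play_rows --steps '[[[0,0,0.001,0,0,0],[0,0,0,0,0,0]]]'

```text
t: 10.28
tcp_pos: [0.4305, -0.1439, 0.0693]
tool_rot: [0.998, 0.07, 0.0, -0.0]
force: [-0.9, -0.5, -3.1]
finger_gap: 0.152
```

Call:
play_rows --steps '[[[0,0,0.001,0,0,0],[0,0,0,0,0,0]]]'

```text
t: 10.52
tcp_pos: [0.4305, -0.1439, 0.0683]
tool_rot: [0.998, 0.07, -0.0, -0.0]
force: [-0.2, -0.0, -2.9]
finger_gap: 0.153
```

Call:
play_rows --steps '[[[0,0,0.0007,0,0,0],[0,0,0,0,0,0]]]'

```text
t: 10.78
tcp_pos: [0.4305, -0.1439, 0.068]
tool_rot: [0.998, 0.07, 0.0, 0.0]
force: [-1.1, -1.2, 3.7]
finger_gap: 0.154
```

Run:
```python
from station import manip
from h import *
w=manip.snapshot("wrist");cv2.imwrite("pics/w7.png",w["img"][:,:,::-1]);np.savez("w7.npz",**w)
a=w["img"][:,:,::-1]
cv2.imwrite("pics/w7c.png",cv2.resize(a[0:200,170:345],None,fx=3,fy=3,interpolation=cv2.INTER_CUBIC))
s=manip.sense();print(s["tcp_pos"],s["tool_rot"],s["force"],s["ft_torque"]);np.savez("s7.npz",p=s["tcp_pos"],q=s["tool_rot"])
```

```text
[ 0.43048718 -0.14390026  0.06804791] [9.97522424e-01 7.03488869e-02 1.78212913e-04 1.23532644e-04] [-1.2780668   0.25222092  4.72844776] [0.02924337 0.11193161 0.04290363]
```

View pics/w7c.png

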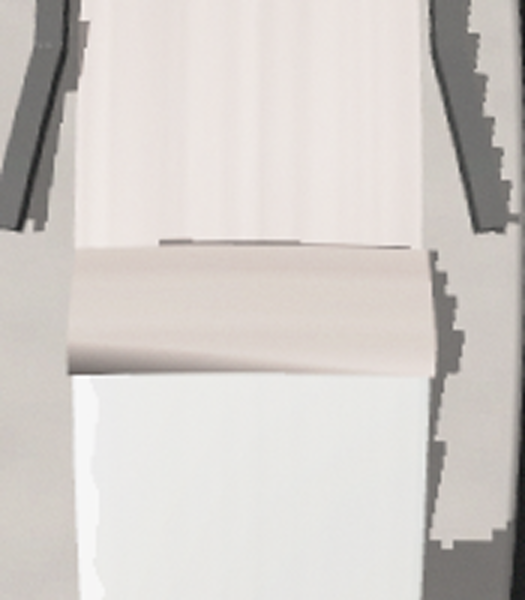

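```bash
cat > L.py <<'E'
from h import *
p=[0.5301,-.12837,.13514];c,sn=np.cos(p[2]),np.sin(p[2])
def L(w,uv,z):
    d=hit(w,uv,z,True)[:2]-p[:2];return (np.array([[c,sn],[-sn,c]])@d*1000).round(1)
def LT(pos): return (np.array([[c,sn],[-sn,c]])@(np.array(pos[:2])-p[:2])*1000).round(2)
E
python3 - <<'E'
from L import *
w=dict(np.load("w7.npz"));s=np.load("s7.npz")
C=lambda x,y:(170+x/3-.33,0+y/3-.33)
for n,a,z in [("frontL",(75,247),.033),("frontR",(432,249),.033),("backL",(73,375),.036),("backR",(432,375),.036),("bendL",(66,45),.035),("bendR",(434,47),.035),("mouthL",(24,229),.035),("mouthR",(475,231),.035)]: print(n,L(w,C(*a),z))
print(LT(s["p"]), np.degrees(2*np.arctan2(s["q"][1],s["q"][0]))-7.743)
E
```

```text
frontL [-16.4  29.4]
frontR [-16.4 -31.4]
backL [-38.6  29.3]
backR [-38.3 -31.2]
bendL [20.2 31.3]
bendR [ 20.2 -31.7]
mouthL [-13.  38.]
mouthR [-13.  -38.5]
[-100.8    -1.97] 0.3250529218333753
```

Call:
play_rows --steps '[[[0.002,-0.0006,-0.0002,0,0,0],[0.005,0,0,0,0,0],[0.005,0,0,0,0,0],[0.005,0,0,0,0,0],[0.005,0,0,0,0,0],[0.005,0.0002,0,0,0,0],[0.003,0,0,0,0,0],[0,0,0,0,0,0]]]'

```text
t: 11.82
tcp_pos: [0.4605, -0.1392, 0.0681]
tool_rot: [0.998, 0.07, 0.0, 0.0]
force: [-1.3, 0.2, 4.2]
finger_gap: 0.158
```

```bash
cat > look.py <<'E'
import sys
from station import manip
from L import *
n=sys.argv[1]
w=manip.snapshot("wrist");cv2.imwrite(f"pics/w{n}.png",w["img"][:,:,::-1]);np.savez(f"w{n}.npz",**w)
a=w["img"][:,:,::-1]
cv2.imwrite(f"pics/w{n}c.png",cv2.resize(a[0:200,170:345],None,fx=3,fy=3,interpolation=cv2.INTER_CUBIC))
s=manip.sense();print(LT(s["tcp_pos"]),s["tcp_pos"],s["tool_rot"].round(4) if hasattr(s["tool_rot"],"round") else s["tool_rot"],s["force"],s["ft_torque"])
E
python3 look.py 8
```

```text
[-70.45  -1.34] [ 0.46047221 -0.13919197  0.06806207] [9.975e-01 7.050e-02 2.000e-04 1.000e-04] [-0.76513285  0.60941683  4.38788511] [0.12312258 0.05553413 0.0306783 ]
```

View pics/w8c.png

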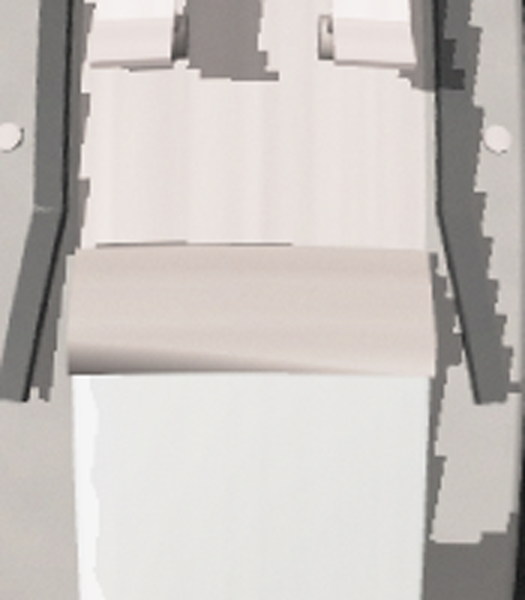

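Run:
```python
from L import *
w=dict(np.load("w8.npz"))
C=lambda x,y:(170+x/3-.33,0+y/3-.33)
print(w["world_from_camera"][:3,3],LT(w["world_from_camera"][:2,3]))
for n,a,z in [("frontL",(75,249),.033),("frontR",(432,251),.033),("noseL",(130,67),.036),("noseR",(370,63),.036),("noseRtop",(370,18),.046),("bendL",(66,211),.03),("bendR",(438,213),.03),("gL",(71,100),.03),("gR",(437,100),.03),("bolt",(10,137),.032),("bolt",(496,139),.032)]: print(n,L(w,C(*a),z))
```

```text
[ 0.52507681 -0.12900212  0.18575872] [-5.06  0.05]
frontL [13.6 30.1]
frontR [ 13.6 -30.7]
noseL [45.3 20.6]
noseR [ 46.3 -19.7]
noseRtop [ 50.9 -18.5]
bendL [20.9 32.4]
bendR [ 20.9 -32.4]
gL [41.5 31.8]
gR [ 42.  -32.3]
bolt [34.8 42.3]
bolt [ 35.  -42.5]
```

Call:
play_rows --steps '[[[0.003,0,0,0,0,0],[0.005,0,0,0,0,0],[0.005,0,0,0,0,0],[0.005,0.0001,0,0,0,0],[0.004,0,0,0,0,0],[0.003,0,0,0,0,0],[0,0,0,0,0,0]]]'

```text
t: 12.75
tcp_pos: [0.4852, -0.1358, 0.0681]
tool_rot: [0.998, 0.07, 0.0, 0.0]
force: [-1.3, 0.3, 5.5]
finger_gap: 0.151
```

```bash
python3 look.py 9
```

```text
[-45.51  -1.28] [ 0.48517751 -0.13577067  0.06806906] [9.975e-01 7.050e-02 2.000e-04 0.000e+00] [-0.63212169  0.58680158  4.43454926] [0.08532526 0.12193134 0.02077857]
```

View pics/w9c.png

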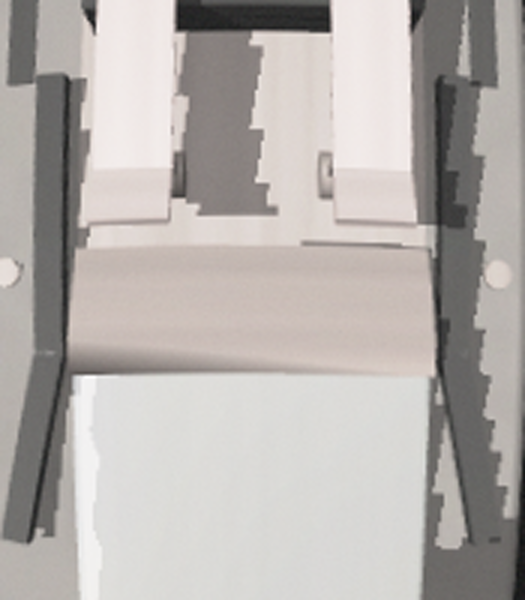

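```bash
python3 - <<'E'
from L import *
w=dict(np.load("w9.npz"))
C=lambda x,y:(170+x/3-.33,0+y/3-.33)
for n,a,z in [("frontL",(76,249),.033),("frontR",(431,251),.033),("roll",(179,172),.038),("rollR",(325,173),.038),("rollR far",(325,153),.038),("rollR near",(325,195),.038),("bendL",(64,356),.03),("bendR",(442,358),.03),("guide end",(55,75),.035),("bridge edge",(250,30),.03)]: print(n,L(w,C(*a),z))
E
python3 - <<'E'
import cv2
a=cv2.imread("pics/w9.png");cv2.imwrite("pics/w9d.png",cv2.resize(a[40:90,215:295],None,fx=9,fy=9,interpolation=cv2.INTER_CUBIC))
E
```

```text
frontL [38.5 30. ]
frontR [ 38.5 -30.5]
roll [50.5 12. ]
rollR [ 50.5 -11.8]
rollR far [ 54.  -11.8]
rollR near [ 46.7 -11.9]
bendL [19.9 32.8]
bendR [ 20.  -33.4]
guide end [69.9 33.8]
bridge edge [79.1  0.6]
```

View pics/w9d.png

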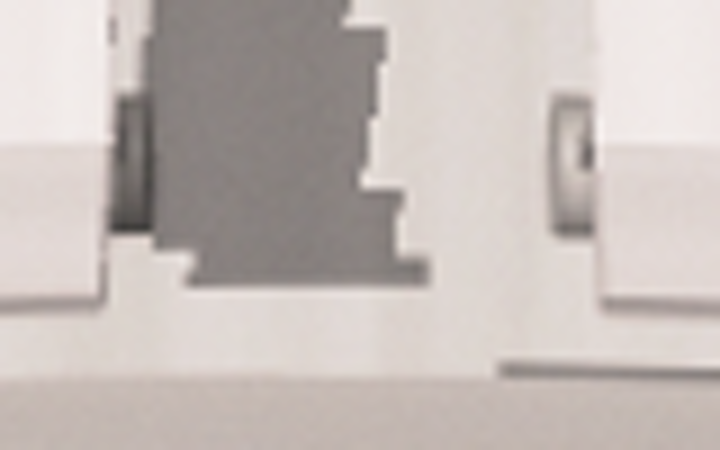

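Call:
play_rows --steps '[[[0.003,0,0,0,0,0],[0.004,0,0,0,0,0],[0.003,0,0,0,0,0],[0.002,0,0,0,0,0],[0.002,0,0,0,0,0],[0.002,0,0,0,0,0]]]'

```text
t: 13.55
tcp_pos: [0.4987, -0.1334, 0.0681]
tool_rot: [0.997, 0.071, -0.002, -0.001]
force: [-8.3, -2.8, 10.1]
finger_gap: 0.154
```

Call:
play_rows --steps '[[[0.002,0,0,0,0,0],[0.002,0,0,0,0,0],[0,0,0,0,0,0]]]'

```text
t: 13.92
tcp_pos: [0.5021, -0.1324, 0.0681]
tool_rot: [0.997, 0.071, -0.003, -0.001]
force: [-8.7, -1.2, 9.3]
finger_gap: 0.157
```

```bash
python3 look.py 10
```

```text
[-28.29  -0.22] [ 0.50209384 -0.13239554  0.06811207] [ 0.9975  0.0707 -0.0026 -0.001 ] [-8.36527356 -1.5188262  10.70065957] [-0.34413429  0.69818123 -0.09298478]
```

View pics/w10c.png

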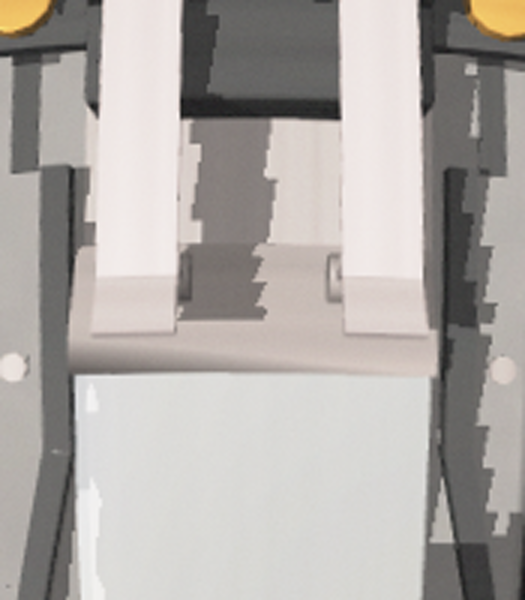

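Call:
play_rows --steps '[[[0.001,0.0006,-0.0004,0,0,0],[0.002,0,0,0,0,0],[0.002,0,0,0,0,0]]]'

```text
t: 14.35
tcp_pos: [0.5062, -0.1319, 0.0682]
tool_rot: [0.997, 0.071, -0.004, -0.001]
force: [-10.0, -0.2, 9.6]
finger_gap: 0.153
```

```bash
python3 look.py 11
```

```text
[-23.84  -0.3 ] [ 0.50651274 -0.13187895  0.06825161] [ 0.9975  0.0707 -0.0035 -0.0014] [-8.98050507 -0.86255293  8.15236753] [-0.27560098  0.82622495 -0.01859015]
```

Call:
play_rows --steps '[[[0.002,0,-0.0001,0,0,0],[0.002,0,0,0,0,0],[0.001,0,0,0,0,0]]]'

```text
t: 14.78
tcp_pos: [0.5126, -0.1314, 0.0682]
tool_rot: [0.998, 0.071, -0.002, -0.001]
force: [-5.3, -0.1, 4.5]
finger_gap: 0.155
```

```bash
python3 look.py 12
```

```text
[-17.48  -0.75] [ 0.51287816 -0.1314672   0.06818626] [ 9.975e-01  7.060e-02 -1.900e-03 -9.000e-04] [-4.38478071 -0.25910535  5.0101041 ] [-0.01407553  0.39888467  0.03317363]
```

View pics/w12c.png

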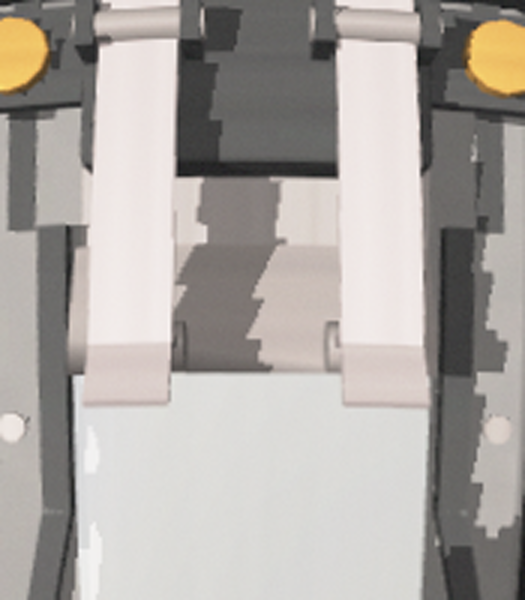

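Call:
play_rows --steps '[[[0.0015,0,0,0,0,0],[0.0015,0,0,0,0,0],[0.001,0,0,0,0,0],[0,0,0,0,0,0]]]'

```text
t: 15.32
tcp_pos: [0.5176, -0.1312, 0.0681]
tool_rot: [0.998, 0.071, -0.001, -0.001]
force: [-4.1, 0.7, 2.6]
finger_gap: 0.156
```

```bash
python3 look.py 13
```

```text
[-12.57  -1.14] [ 0.51779496 -0.13118891  0.06811392] [ 9.975e-01  7.050e-02 -9.000e-04 -5.000e-04] [-2.90871542  0.82082307  2.96410621] [0.07087341 0.32934421 0.06186297]
```

View pics/w13c.png

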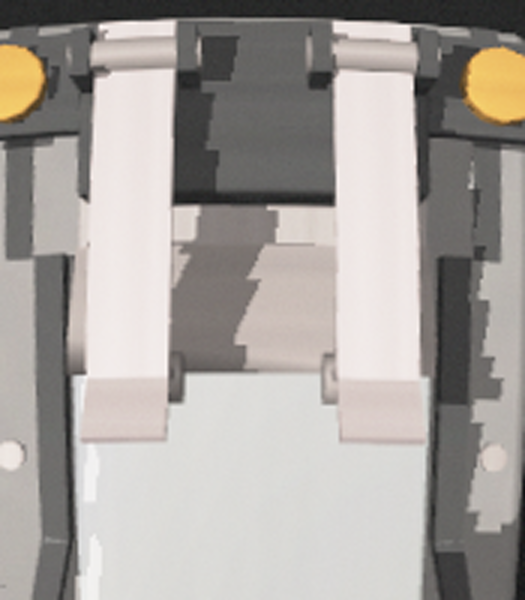

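Call:
play_rows --steps '[[[0.001,0,0,0,0,0],[0.001,0,0,0,0,0],[0,0,0,0,0,0]]]'

```text
t: 15.75
tcp_pos: [0.5219, -0.1319, 0.0681]
tool_rot: [0.998, 0.07, 0.001, 0.0]
force: [1.3, -0.3, -3.3]
finger_gap: 0.155
```

Call:
play_rows --steps '[[[0.001,0,0,0,0,0],[0,0,0,0,0,0]]]'

```text
t: 16.0
tcp_pos: [0.5219, -0.1316, 0.0682]
tool_rot: [0.998, 0.07, 0.0, 0.0]
force: [0.2, -1.3, -3.1]
finger_gap: 0.154
```

```bash
python3 look.py 14
```

```text
[-8.57 -2.12] [ 0.52189545 -0.1316274   0.06822042] [9.975e-01 7.020e-02 3.000e-04 2.000e-04] [ 0.97477142 -1.78824216 -3.78354422] [-0.27852482 -0.03734267 -0.06837666]
```

View pics/w14c.png

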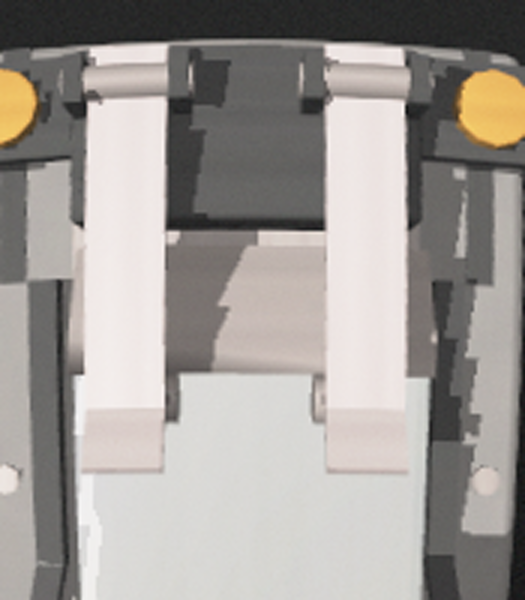

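Call:
play_rows --steps '[[[0.0005,-0.0006,0,0,0,0],[0.0005,0,0,0,0,0],[0,0,0,0,0,0]]]'

```text
t: 16.42
tcp_pos: [0.5221, -0.1305, 0.0683]
tool_rot: [0.998, 0.07, -0.0, -0.0]
force: [-0.3, -2.0, -2.1]
finger_gap: 0.156
```

```bash
python3 look.py 15
python3 - <<'E'
import cv2
a=cv2.imread("pics/w15.png");cv2.imwrite("pics/w15d.png",cv2.resize(a[65:170,185:320],None,fx=5.5,fy=5.5,interpolation=cv2.INTER_CUBIC))
E
```

```text
[-8.19 -1.01] [ 0.52211688 -0.1304794   0.06826167] [ 9.975e-01  7.040e-02 -4.000e-04 -2.000e-04] [-1.6351628  -1.03591918 -2.09019286] [-0.4345174   0.23186482 -0.14254219]
```

View pics/w15d.png

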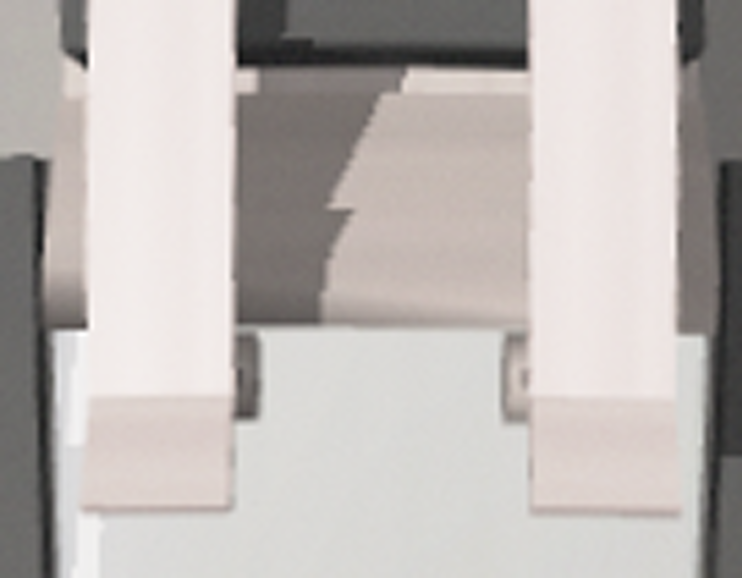

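Call:
play_rows --steps '[[[-0.0004,0,0.0002,0,0,0],[0,0,0,0,0,0]]]' --squeeze 20

```text
t: 16.73
tcp_pos: [0.5221, -0.1305, 0.0682]
tool_rot: [0.998, 0.07, -0.0, -0.0]
force: [-1.6, -1.0, -1.7]
finger_gap: 0.154
```

Call:
play_rows --steps '[[[0,0,0,0,0,0],[0,0,0,0,0,0],[0,0,0,0,0,0],[0,0,0,0,0,0]]]' --fingers 0.5

```text
t: 17.23
tcp_pos: [0.5222, -0.1306, 0.0682]
tool_rot: [0.998, 0.07, 0.0, 0.0]
force: [-0.0, -0.6, -0.1]
finger_gap: 0.501
```

```bash
python3 look.py 16
```

```text
[-8.13 -1.14] [ 0.52219814 -0.13059861  0.06816032] [9.975e-01 7.040e-02 1.000e-04 0.000e+00] [ 0.36574965  0.22733316 -0.30260545] [-0.0060062  -0.00944957 -0.00308519]
```

View pics/w16.png

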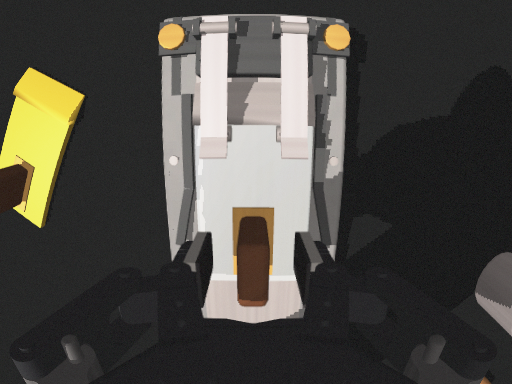

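Call:
play_rows --steps '[[[0,0,-0.015,0,0,0],[0,0,-0.03,0,0,0],[0,0,-0.04,0,0,0],[0,0,-0.04,0,0,0],[-0.01,0,-0.02,0,0,0],[0,0,0,0,0,0],[0,0,0,0,0,0]]]'

```text
t: 18.15
tcp_pos: [0.512, -0.1318, 0.2129]
tool_rot: [0.998, 0.07, -0.0, -0.0]
force: [-0.2, 0.3, -0.1]
finger_gap: 0.502
```

```bash
python3 look.py 17
python3 - <<'E'
import cv2
a=cv2.imread("pics/w17.png");cv2.imwrite("pics/w17d.png",cv2.resize(a[20:200,185:330],None,fx=3.3,fy=3.3,interpolation=cv2.INTER_CUBIC))
from station import manip
t=manip.snapshot("scene");cv2.imwrite("pics/sc17.png",cv2.resize(t["img"][100:310,90:430,::-1],None,fx=2.3,fy=2.3))
E
```

```text
[-18.53  -0.91] [ 0.5118581  -0.13176746  0.21237724] [ 9.975e-01  7.030e-02 -6.000e-04 -4.000e-04] [-0.19264449  0.0736859   0.16717367] [ 0.03358324 -0.0190311   0.04284562]
```

View pics/w17d.png

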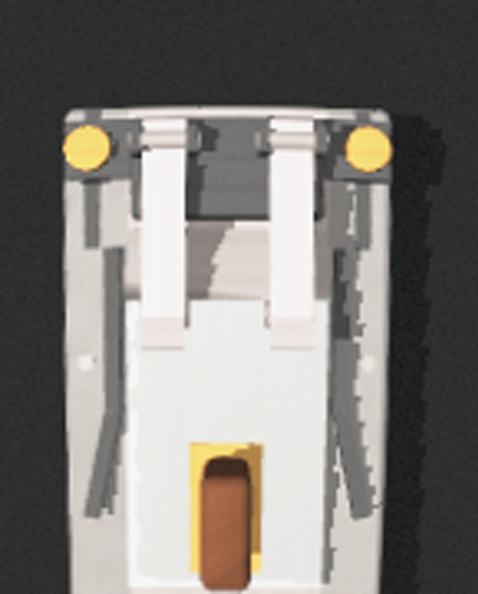

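View pics/sc17.png

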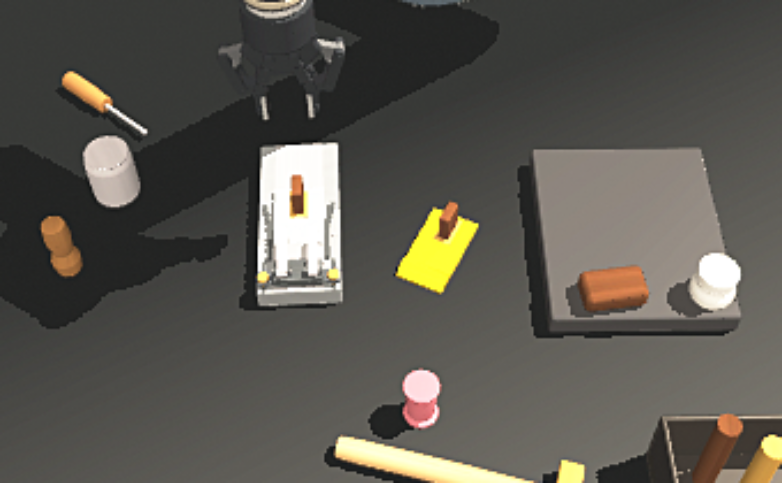

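```bash
python3 - <<'E'
from L import *
w=dict(np.load("w17.npz"));C=lambda x,y:(185+x/3.3-.3,20+y/3.3-.3)
for n,a,z in [("wedge back top",(228,300),.041),("rear edge",(228,588),.036),("front",(228,222),.033),("noseL",(189,318),.040),("noseR",(268,318),.040),("bendL",(122,412),.03),("bridge",(260,220),.03),("bolt",(86,362),.032)]: print(n,L(w,C(*a),z))
E
python3 - <<'E'
import cv2
a=cv2.imread("pics/w17.png");cv2.imwrite("pics/w17e.png",cv2.resize(a[80:135,215:295],None,fx=9,fy=9,interpolation=cv2.INTER_CUBIC))
E
```

```text
wedge back top [53.7 -0. ]
rear edge [-34.7  -0.5]
front [77.6  0.1]
noseL [48.4 11.4]
noseR [ 48.5 -11.7]
bendL [19.6 32.3]
bridge [78.7 -9.5]
bolt [35.2 43. ]
```

View pics/w17e.png

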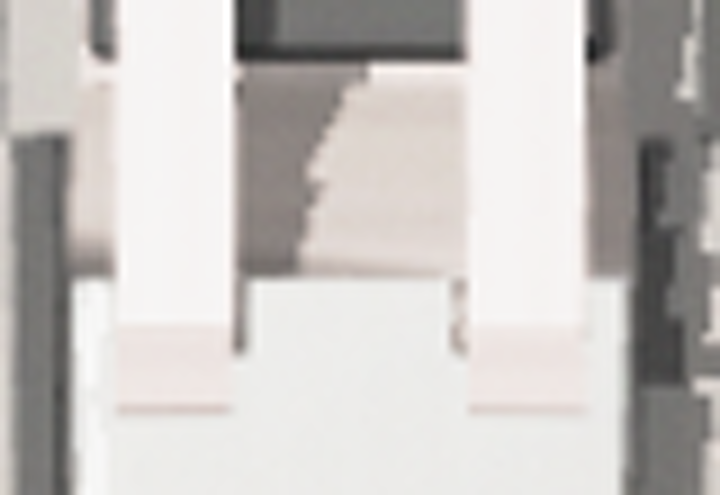

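```bash
python3 -c "
from station import manip
print(manip.sign_off(), manip.sense()['t'])"
```

```text
the job is handed in; nothing more can be done
the job is handed in; nothing more can be done
```

The plate is in the marking stand with both clips snapped down onto the glass behind the wedge bar. I let go, raised the arm clear and handed the job in; my last move ended at about 18 s of the 58 s allowed.

**How it went:** I picked up the pale glass plate by its wooden grip and laid it on the bed with its front edge just short of the guide mouth. The rear overhung the bed by about 11 mm at that point. It then went in with small, force-checked steps.

**Forces:** In the readings I took, the wrist force stayed under about 14 N during the slide and about 7 N above its free reading at set-down. I only had readings at the end of each move, so short peaks in between are not ruled out.

**Final checks:**
- **Seating:** The last wrist picture shows both noses on the glass, 4–5 mm behind the bar's back face and level with each other. Sideways the plate sits within 0.5 mm of centre between the guides.
- **Surroundings:** In the last scene picture, the slicker, jar, spool, tin, awl, burnisher and yellow look-alike look unmoved.

**Disagreements:**
- **Clip position:** My first estimate put the clip noses near x = 45 on the stand. A closer view put them at about 50, because I had first taken a raised lip on the clips for the noses; I used the closer figure.
- **Front edge:** My last two estimates of the front edge differ by about 2 mm: 75.6 from the rear edge and 77.6 read directly. By either one it is short of the hard stop at about 79.
- **Last nudge:** I asked for 1 mm after the snap, but only about 0.4 mm was made, at under 2 N along the slide.

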